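Unlock the loaded lid nest

TASK

Two trimming nests on the bench each have a locking bar lying in two open-topped U brackets. Lift the bar off the nest that holds the stack of formed lid sheets, straight up and level so that both ends clear their brackets together, then set it down, grip upward, flat on the floor of the long steel tray and let go; do not drop it. Leave the bar of the empty nest where it is.

Things in the scene. Friction and masses are not known exactly. Their poses are not given: they have to be found in the camera images.
- lock_bar: Loose bar to move, in the loaded nest's brackets. Dark anodised aluminium, 240 mm long (x), 20 wide (y), 16 high, grey grip block on top of its middle, 60 long (x), 20 wide, 40 high: 56 mm high in all. Origin: centre of the underside, z up; about 0.3 kg, balanced. At the start its underside is 54 mm above the table, x along the nest's x; its ends stick out about 16 mm.
- nest: Loaded nest, fixed: dark plate 220 (x) x 150 x 20 mm, open-topped steel U brackets at x = +-98 mm, each 12 mm long (x), 50 wide; slot along x 26 mm wide, 30 deep, floor 54 and top 84 mm above the table. White lid sheets (170 x 140 mm, six round lids) are fixed between the brackets, top 46 mm above the table. Origin: centre of the underside, on the table; z up.
- tray: Low open tray of plain steel, fixed, empty: outside 310 (x) x 140 (y) x 22 mm high, walls and floor 4 mm thick, inside 302 x 132 mm. Origin: centre of its underside, on the table; z up. The bar fits only lengthwise, along the tray's x, either way round.
- other_bar: The other bar, to be left alone: same shape, size, origin and axes as the first, lying at the same height in the same kind of brackets, on an identical nest that is bare: six dark round recesses, no sheets.
Things that resemble listed ones, but are neither listed nor needed, are in the scene too. What is shaped like the lock_bar but pink is not meant.

How it is judged:
On the way:
1. the bar is lifted level, straight above its nest, clear of both brackets (z of lock_bar in the frame of nest above 0.088 m and angle between lock_bar's own z axis and vertical below 0.17 rad and x of lock_bar in the frame of nest between -0.06 and 0.06 m and y of lock_bar in the frame of nest between -0.05 and 0.05 m), for 0.05 s.
At the end, for the whole second after the job is handed in: the bar lies at rest, grip upward (within 6 degrees), flat on the floor of the tray (underside less than 10 mm above the tray's underside), inside its walls (centre within 40 mm along and 60 mm across the tray's middle), and the other bar is within 15 mm of where it was (z of lock_bar in the frame of tray below 0.01 m and angle between lock_bar's own z axis and vertical below 0.1 rad and x of lock_bar in the frame of tray between -0.04 and 0.04 m and y of lock_bar in the frame of tray between -0.06 and 0.06 m and linear speed of lock_bar below 0.02 m/s and distance of other_bar from where it was at the start of the episode below 0.015 m); the robot touches nothing.
It fails at once if the bar is tipped more than 20 degrees (angle between lock_bar's own z axis and vertical above 0.35 rad).
It fails at once if the bar is dropped (falls freely faster than 0.7 m/s, more than about 25 mm) (contact force between the fingers and lock_bar below 0.3 N and linear speed of lock_bar above 0.7 m/s).
It fails at once if the other bar is moved more than 15 mm (distance of other_bar from where it was at the start of the episode above 0.015 m).
It also fails if it takes over 48 s, if anything falls off the work surface, if the arm or the gripper's body presses on something with over 40 N, if the wrist force passes 120 N, or if a joint passes its speed limit or range.

ROBOT

A 6-joint arm with a two-finger parallel gripper is mounted at the origin on the work surface. World frame = base frame: x ahead of the robot, y to its left, z up, the work surface at z = 0. Lengths are in m, angles in rad, forces in N, time in s.
With the tool pointing down it reaches from about 0.325 to 0.9 m from the base axis. Payload 3.5 kg.
Tool frame: the origin (TCP) lies at the very end of the fingers, on their centre line; the grasp point (between the pads) lies 19 mm behind it (bot.pinch_z is the distance from the TCP to the grasp point, in m); z points along the fingers, y is the direction in which the jaws open and shut (so a half turn about z gives the same grasp; the last joint's range is limited). The gripper opens to 85 mm and grips with 20 to 120 N. Pads are 22 mm wide; open, the fingers measure 114 mm over their backs; the gripper's body (76 mm by 85 mm) begins 54 mm behind the grasp point. The pads swing forward as they close: fully open they stand 13 mm farther back than shut.
Start: joints at [1.07, 0.276, -0.026, 1.268, 0, 1.467], TCP at [0.242, 0.576, 0.231] pointing down, gripper open.
Joint ranges: [-3.12, 3.12], [-0.85, 1.88], [-1.08, 1.24], [-1.95, 2.15], [-1.57, 1.53], [-3.14, 3.14]. Speed limits (rad/s): [2.57, 2.57, 3.14, 3.14, 3.14, 3.14].

INTERFACE

Orientations are given as a 3x3 rotation matrix whose columns are the frame's x, y, z axes.
In Python, from bench import bot gives the robot as it stands.
- The arm moves only by the tool drive_tool, never from a script. Its argument "moves" is a list of rows, each an object of numbers: "fingers": the opening, from 0 (shut) to 1 (fully open); "x", "y", "z": the shift along the world's x, y, z in m; "twist": the turn about the world's z in degrees. A call has 1 to 12 rows; each row shifts and turns the pose as measured when the row begins; what a row does not reach is not made up. A row lasts 1/8 s, in which the tool goes at most 62.5 mm and 10.7 degrees, less where a joint would pass 70% of its speed; a pose out of reach is approached as far as the arm can. A call is refused whole if a number of a shift passes 0.0625 or a number of a turn 10.7, either way. A call with a gripper value outside its range is refused whole. The fingers move at their own pace and stop on an object; "grip_force" is the grip in N (left out, the last holds). Time passes only in rows, so rows that do not move let the fingers close. It gives the time, the measured TCP pose, the force and the opening at its end, in the units of the state.
- bot.get_state(): the state, without advancing time (a new reading comes with each control period).
- bot.camera(name): name is "side" or "top"; returns (picture, depth): 384x512x3 uint8, red, green, blue; 384x512 float32, m along the optical axis (not along the pixel's ray), 0 where there is no reading.
- bot.get_calibration(name): a dict with "vertical_fov" (degrees; the focal length in pixels is half the picture's height over the tangent of half this angle, whatever the lens; pixels are square), "cx", "cy" (the principal point, pixels), "k1" (the pictures are not rectified: a ray, as slopes to the right and down, at radius r is drawn at 1 + k1 r^2 times it, then the intrinsics apply), "R" (3x3) and "t" (3): a world point X has camera coordinates R X + t. Camera axes: x right, y down, z forward; pixel columns grow to the right and rows downward; lengths in m; the calibration is good to about 2 mm. A picture is of the moment at which its call begins. get_calibration takes no time and is no camera call.
- bot.close_job(): hands the job in, once; it reports no verdict.
The state is a dict: "time": time; "joint_pos": joint angles; "joint_velocities": joint speeds; "tau": joint torques, N m; "position": TCP position; "tcp_rot": TCP orientation; "wrist_force": force on the tool from outside, world axes, zero at the start; "wrist_torque": the same for the moment, N m; "grip_width": opening from 0.0 (shut) to 1.0 (fully open).
Only numpy, scipy, OpenCV 4.12 (cv2) and the standard library are available. Lean on these libraries where they do the work, as an engineer would, in place of code of your own. Each camera call takes 0.05 s, during which the arm holds its last target. There are 200 camera calls.

## Working session

There is one attempt and no reset: what is moved stays moved. The work goes in short steps, Python scripts to look and compute and a tool call to move; the robot and the scene stay as the last step left them, time stands still between calls to the robot, and variables do not carry over. Pictures are saved under pics/ and viewed, about 8 in all and at most 12, crops included, and the job is handed in when it is done.

Besides the shell and the picture viewer there is one more tool, called after "Emit:" in YAML: its name, and indented under it one key for each argument. drive_tool: Moves the arm, as the interface text tells. Its arguments: {"type":"object","properties":{"moves":{"type":"array"},"grip_force":{"type":"number"}},"required":["moves"]}

```bash
mkdir -p pics
cat > h.py <<'E'
import numpy as np, cv2
from bench import bot
def cal(n):
    c=bot.get_calibration(n); f=192/np.tan(np.radians(c["vertical_fov"])/2)
    return f,c["cx"],c["cy"],c["k1"],np.array(c["R"]),np.array(c["t"])
def rays(n,uv):
    f,cx,cy,k,R,t=cal(n); uv=np.atleast_2d(np.float64(uv))
    d=(uv-[cx,cy])/f; s=d.copy()
    for _ in range(20): s=d/(1+k*(s**2).sum(1,keepdims=True))
    return s,R,t
def onplane(n,uv,z):
    s,R,t=rays(n,uv); D=np.c_[s,np.ones(len(s))]@R; C=-R.T@t
    return C+D*((z-C[2])/D[:,2])[:,None]
def bydepth(n,uv,dep):
    s,R,t=rays(n,uv); return (np.c_[s,np.ones(len(s))]*np.ravel(dep)[:,None]-t)@R
def shot(n,name):
    p,d=bot.camera(n); np.savez('last_'+name,p=p,d=d); cv2.imwrite(f'pics/{name}.png',p[:,:,::-1]); return p,d
E
python3 - <<'E'
from h import *
for n in('top','side'):
    shot(n,n+'1'); c=cal(n); print(n,c[:4],-c[4].T@c[5])
a=cv2.imread('pics/top1.png');b=cv2.imread('pics/side1.png')
print(bot.get_state()['time'],bot.pinch_z)
E
```

```text
top (np.float64(362.11349062840577), 261.607067673432, 191.1883229024164, -0.09618752505197982) [ 0.18627724 -0.12049996  1.22557169]
side (np.float64(370.4410625817476), 252.32216568892144, 189.91840668493995, -0.12297841378878696) [ 0.27947935 -0.96206521  0.69750247]
0.1 0.0187
```

View pics/top1.png

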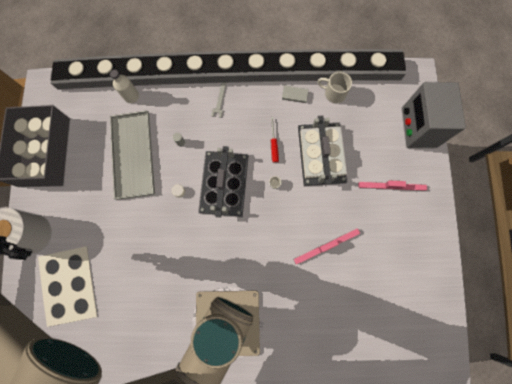

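View pics/side1.png

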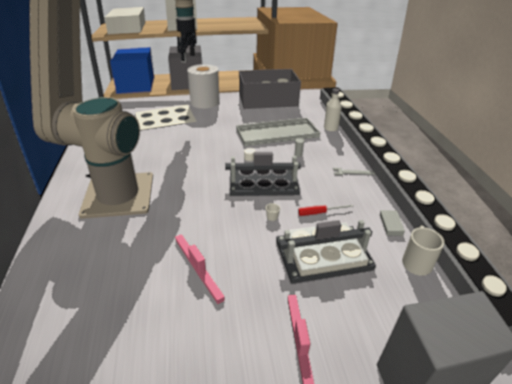

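The top view shows these candidates:
- **Loaded nest:** at (323,153), with white lid sheets and a dark bar. This one fits the description.
- **Bare nest:** at (225,183), with dark recesses.
- **Pink bars:** at (393,185) and (328,246), which are not meant.
- **Tray:** the long grey one at (133,155).

Next I'll confirm with an enlarged crop and measure.

Run:
```python
from h import *
P={}
for n in('top','side'):
    z=np.load(f'last_{n}1.npz'); p,d=z['p'],z['d']
    v,u=np.mgrid[:384,:512]; X=bydepth(n,np.c_[u.ravel(),v.ravel()],d.ravel()).reshape(384,512,3)
    X[d==0]=np.nan; P[n]=(p,X)
def rect(m,X):
    q=np.float32(X[m][:,:2]); r=cv2.minAreaRect(q); return len(q),np.round(r[0],4),np.round(r[1],4),round(r[2],2)
for n,wins in (('top',{'nest':(290,110,355,195),'bare':(190,140,260,225),'tray':(100,100,165,210)}),('side',{'nest':(265,210,385,285),'bare':(220,145,305,200),'tray':(230,112,325,150)})):
    p,X=P[n]
    for k,(a,b,c,e) in wins.items():
        w=np.zeros((384,512),bool); w[b:e,a:c]=1; Z=X[...,2]
        print(n,k,'z pct',np.round(np.nanpercentile(Z[w],[5,50,95,99.5]),3))
        if k=='tray': print(' walls',rect(w&(Z>.012)&(Z<.03),X)); print(' all',rect(w&(Z>.0015)&(Z<.035),X))
        else:
            print(' grip',rect(w&(Z>.095)&(Z<.13),X)); print(' >58',rect(w&(Z>.06)&(Z<.13),X)); print(' all',rect(w&(Z>.012)&(Z<.13),X))
a=P['top'][0][105:200,285:365,::-1]; b=P['side'][0][205:290,262:392,::-1]
a=cv2.resize(a,None,fx=5,fy=5,interpolation=2); b=cv2.resize(b,None,fx=3,fy=3,interpolation=2)
o=np.zeros((475,800,3),np.uint8); o[:,:400]=a; o[:255,400:790]=b
c=P['side'][0][145:205,215:310,::-1]; c=cv2.resize(c,None,fx=3.5,fy=3.5,interpolation=2); o[260:260+c.shape[0],400:400+c.shape[1]]=c
cv2.imwrite('pics/crop1.png',o)
```

```text
top nest z pct [-0.003  0.014  0.073  0.111]
 grip (127, array([ 0.5605, -0.3343]), array([0.0614, 0.0213]), 1.85)
 >58 (592, array([ 0.5611, -0.3342]), array([0.2422, 0.0505]), 2.97)
 all (2766, array([ 0.5611, -0.3329]), array([0.2422, 0.1502]), 3.48)
top bare z pct [-0.003  0.005  0.072  0.111]
 grip (129, array([0.4579, 0.0106]), array([0.0204, 0.0607]), 84.14)
 >58 (587, array([0.4577, 0.0111]), array([0.051 , 0.2393]), 83.91)
 all (2845, array([0.4577, 0.011 ]), array([0.151 , 0.2393]), 83.93)
top tray z pct [-0.003  0.002  0.017  0.025]
 walls (478, array([0.6016, 0.3407]), array([0.3642, 0.1438]), 6.72)
 all (3924, array([0.5859, 0.3442]), array([0.4244, 0.2432]), 2.1)
side nest z pct [-0.     0.017  0.081  0.112]
 grip (255, array([ 0.5618, -0.3359]), array([0.0607, 0.023 ]), 5.1)
 >58 (1264, array([ 0.5636, -0.3351]), array([0.2389, 0.0527]), 2.81)
 all (4687, array([ 0.5972, -0.3045]), array([0.2645, 0.3475]), 81.09)
side bare z pct [-0.     0.02   0.084  0.112]
 grip (142, array([0.462 , 0.0086]), array([0.023 , 0.0561]), 82.52)
 >58 (768, array([0.4625, 0.0086]), array([0.0538, 0.2384]), 83.79)
 all (2610, array([0.4865, 0.0525]), array([0.2501, 0.2763]), 83.55)
side tray z pct [-0.002  0.002  0.022  0.06 ]
 walls (449, array([0.6085, 0.2851]), array([0.3582, 0.2617]), 6.85)
 all (2044, array([0.597 , 0.3442]), array([0.3856, 0.4179]), 83.67)
```

View pics/crop1.png

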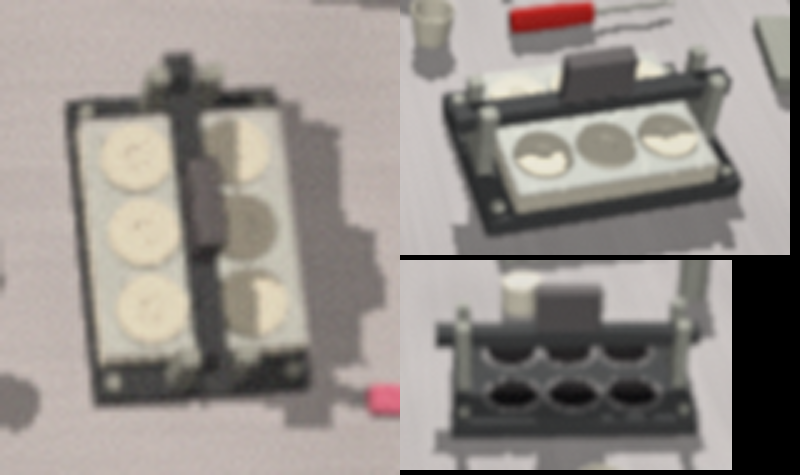

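The crop confirms it: the nest at (323,153) holds the white lid sheets, and the bare nest shows dark recesses. Now I'll refine the tray and the bar yaw.

Run:
```python
from h import *
z=np.load('last_top1.npz'); p,d=z['p'],z['d']
v,u=np.mgrid[:384,:512]; X=bydepth('top',np.c_[u.ravel(),v.ravel()],d.ravel()).reshape(384,512,3)
Z=X[...,2]
g=cv2.cvtColor(p,cv2.COLOR_RGB2HSV); lab=cv2.cvtColor(p,cv2.COLOR_RGB2LAB)
print(lab[155,133],lab[225,120],lab[155,113])
m=((lab[...,1]<128)&(g[...,2]<185)).astype(np.uint8); m[:, :100]=0; m[:,165:]=0; m[:104]=0; m[210:]=0
m=cv2.morphologyEx(m,cv2.MORPH_OPEN,np.ones((3,3)))
cs,_=cv2.findContours(m,0,1); c=max(cs,key=cv2.contourArea)
r=cv2.minAreaRect(c); b=cv2.boxPoints(r); print(cv2.contourArea(c),b.tolist())
for h in(0,.022):
  q=onplane('top',c.reshape(-1,2),h)[:,:2]; print(h,cv2.minAreaRect(np.float32(q)))
# depth walls near that
w=(Z>.012)&(Z<.03)&(cv2.dilate(m,np.ones((3,3)))>0)
n,l,s,ce=cv2.connectedComponentsWithStats(w.astype(np.uint8)); print(s[1:])
i=1+np.argmax(s[1:,4]);print(cv2.minAreaRect(np.float32(X[l==i][:,:2])))
s=bot.get_state(); R=np.array(s['tcp_rot']); print(np.round(R,3),s['position'],'yaw of tool y',np.degrees(np.arctan2(R[1,1],R[0,1])))
# objects higher than 0.11 on corridor
k=(Z>.12)&(X[...,0]>.3)&(X[...,0]<.85)&(abs(X[...,1])<.6)
n,l,s,ce=cv2.connectedComponentsWithStats(k.astype(np.uint8))
for i in range(1,n):
  if s[i,4]>8: q=X[l==i]; print(s[i],q.min(0).round(3),q.max(0).round(3))
```

```text
[164 127 135] [190 130 132] [ 94 127 132]
1588.0 [[112.37930297851562, 119.55172729492188], [147.5517120361328, 116.62069702148438], [153.96551513671875, 193.58621215820312], [118.79310607910156, 196.51724243164062]]
0 ((0.5725868940353394, 0.3355206251144409), (0.28851282596588135, 0.1280742734670639), 5.908926963806152)
0.022 ((0.5656522512435913, 0.3273346722126007), (0.28333377838134766, 0.12577524781227112), 5.908924102783203)
[[123 115   5   1   5]
 [147 116   2   7  13]
 [111 119   1   5   5]
 [112 131   1   1   1]
 [148 137   4  36  65]
 [113 145   1   1   1]
 [112 147   2   5   6]
 [151 179   3   7  12]
 [114 181   2   6   9]
 [148 189   7   6  19]
 [129 193   1   1   1]
 [132 194  15   3  21]
 [120 197   1   1   1]
 [122 196   9   2  13]]
((0.5700625777244568, 0.2699177861213684), (0.13379645347595215, 0.006410508882254362), 7.2858805656433105)
[[-0.922  0.387 -0.001]
 [ 0.387  0.922 -0.002]
 [ 0.    -0.002 -1.   ]] [0.24176795 0.57556953 0.23027255] yaw of tool y 67.20580225185546
[110  70  16  17 149] [0.784 0.337 0.12 ] [0.822 0.375 0.175]
```

Emit:
drive_tool:
  moves:
    - {"x":0.02,"y":-0.055,"twist":2}
    - {"x":0.02,"y":-0.057,"twist":2}
    - {"x":0.02,"y":-0.057,"twist":2}
    - {"x":0.02,"y":-0.057,"twist":2}
    - {"x":0.02,"y":-0.057,"twist":2}
    - {"x":0.02,"y":-0.057,"twist":2}
    - {"x":0.02,"y":-0.057,"twist":2}
    - {"x":0.02,"y":-0.057,"twist":2}
    - {"x":0.02,"y":-0.057,"twist":2}
    - {"x":0.02,"y":-0.057,"twist":2}
    - {"x":0.02,"y":-0.057,"twist":2}
    - {"x":0.02,"y":-0.057,"twist":2}

```text
invalid input
```

Emit:
drive_tool:
  moves:
    - {"fingers":1,"x":0.02,"y":-0.055,"z":0,"twist":2}
    - {"fingers":1,"x":0.02,"y":-0.055,"z":0,"twist":2}
  grip_force: 40

```text
time: 0.35
position: [0.2816, 0.466, 0.2285]
tcp_rot: [[-0.949, 0.315, -0.001], [0.315, 0.949, -0.002], [0.0, -0.002, -1.0]]
wrist_force: [0.5, 0.2, 0.0]
grip_width: 1.001
```

Emit:
drive_tool:
  moves:
    - {"fingers":1,"x":0.0195,"y":-0.056,"z":0,"twist":1.5}
    - {"fingers":1,"x":0.0195,"y":-0.056,"z":0,"twist":1.5}
    - {"fingers":1,"x":0.0195,"y":-0.056,"z":0,"twist":1.5}
    - {"fingers":1,"x":0.0195,"y":-0.056,"z":0,"twist":1.5}
    - {"fingers":1,"x":0.0195,"y":-0.056,"z":0,"twist":1.5}
    - {"fingers":1,"x":0.0195,"y":-0.056,"z":0,"twist":1.5}
    - {"fingers":1,"x":0.0195,"y":-0.056,"z":0,"twist":1.5}
    - {"fingers":1,"x":0.0195,"y":-0.056,"z":0,"twist":1.5}
    - {"fingers":1,"x":0.0195,"y":-0.056,"z":0,"twist":1.5}
    - {"fingers":1,"x":0.0195,"y":-0.056,"z":0,"twist":1.5}
    - {"fingers":1,"x":0.0195,"y":-0.056,"z":0,"twist":1.5}
    - {"fingers":1,"x":0.0195,"y":-0.056,"z":0,"twist":1.5}
  grip_force: 40

```text
time: 1.85
position: [0.516, -0.2287, 0.2248]
tcp_rot: [[-1.0, -0.006, 0.0], [-0.006, 1.0, -0.002], [-0.0, -0.002, -1.0]]
wrist_force: [1.2, -0.5, 0.4]
grip_width: 0.999
```

Emit:
drive_tool:
  moves:
    - {"fingers":1,"x":0.0225,"y":-0.053,"z":0,"twist":1.3}
    - {"fingers":1,"x":0.0225,"y":-0.053,"z":0,"twist":1.3}
    - {"fingers":1,"x":0,"y":0,"z":-0.035,"twist":0}
    - {"fingers":1,"x":0,"y":0,"z":-0.035,"twist":0}
    - {"fingers":1,"x":0,"y":0,"z":0,"twist":0}
  grip_force: 40

```text
time: 2.48
position: [0.562, -0.344, 0.15]
tcp_rot: [[-0.999, -0.047, -0.001], [-0.047, 0.999, -0.001], [0.001, -0.001, -1.0]]
wrist_force: [-0.2, 0.9, 0.6]
grip_width: 1.002
```

Run:
```python
from h import *
p,d=shot('side','side2')
v,u=np.mgrid[:384,:512]; X=bydepth('side',np.c_[u.ravel(),v.ravel()],d.ravel()).reshape(384,512,3); Z=X[...,2]
w=np.zeros_like(d,bool); w[210:285,265:385]=1
for lo,hi in((.08,.115),(.06,.115)):
    m=w&(Z>lo)&(Z<hi)&(d>0); print(m.sum(),cv2.minAreaRect(np.float32(X[m][:,:2])))
cv2.imwrite('pics/c2.png',cv2.resize(p[150:290,255:400,::-1],None,fx=4,fy=4))
s=bot.get_state();print(s['position'],s['tcp_rot'])
```

```text
458 ((0.564407467842102, -0.3357674479484558), (0.20688782632350922, 0.0512557327747345), 2.8962390422821045)
1247 ((0.5641227960586548, -0.33573028445243835), (0.2399403601884842, 0.05318615585565567), 3.2250821590423584)
[ 0.56311415 -0.34466789  0.15212635] [[-0.99888956 -0.04707358  0.00192919]
 [-0.04707945  0.99888628 -0.00311864]
 [-0.00178024 -0.003206   -0.99999328]]
```

View pics/c2.png

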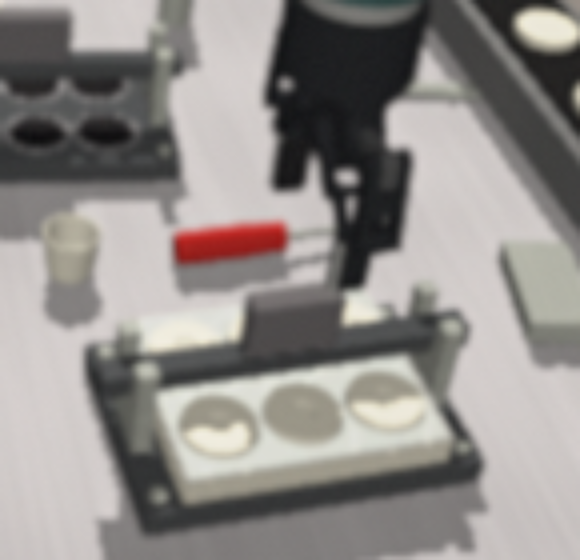

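Run:
```python
from h import *
f,cx,cy,k,R,t=cal('side')
def pr(X):
    c=R@np.array(X)+t; s=c[:2]/c[2]; s=s*(1+k*s@s); return ((s*f+[cx,cy]-[255,150])*4).round(0)
for X in([.563,-.3447,.15],[.563,-.3447,.165],[.563,-.3447-.045,.165],[.563,-.3447+.045,.165],[.562,-.335,.11]): print(X,pr(X))
z=np.load('last_side2.npz'); d=z['d']
v,u=np.mgrid[:384,:512]; X=bydepth('side',np.c_[u.ravel(),v.ravel()],d.ravel()).reshape(384,512,3)
for z0,z1 in((.14,.165),(.165,.19),(.19,.21)):
    m=(X[...,2]>z0)&(X[...,2]<z1)&(d>0)&(abs(X[...,0]-.56)<.1)&(abs(X[...,1]+.335)<.1); q=X[m]; print(len(q),q.min(0).round(3),q.max(0).round(3)) if len(q) else print(0)
```

```text
[0.563, -0.3447, 0.15] [309. 255.]
[0.563, -0.3447, 0.165] [313. 235.]
[0.563, -0.3897, 0.165] [338. 286.]
[0.563, -0.2997, 0.165] [289. 187.]
[0.562, -0.335, 0.11] [293. 296.]
6 [ 0.558 -0.394  0.164] [ 0.572 -0.299  0.165]
146 [ 0.551 -0.402  0.166] [ 0.573 -0.296  0.19 ]
99 [ 0.548 -0.403  0.19 ] [ 0.572 -0.272  0.21 ]
```

The fingers show in the crop at (290,185) and (350,280), which matches the projected TCP. They need about 10 mm in +y, then I can descend.

Emit:
drive_tool:
  moves:
    - {"fingers":1,"x":0,"y":0.009,"z":0,"twist":0.3}
    - {"fingers":1,"x":0,"y":0,"z":-0.02,"twist":0}
    - {"fingers":1,"x":0,"y":0,"z":-0.02,"twist":0}
    - {"fingers":1,"x":0,"y":0,"z":-0.02,"twist":0}
    - {"fingers":1,"x":0,"y":0,"z":-0.01,"twist":0}
    - {"fingers":1,"x":0,"y":0,"z":0,"twist":0}
  grip_force: 40

```text
time: 3.28
position: [0.5661, -0.3348, 0.0846]
tcp_rot: [[-0.998, -0.055, 0.01], [-0.056, 0.998, -0.009], [-0.009, -0.009, -1.0]]
wrist_force: [-0.0, 0.9, 0.5]
grip_width: 0.995
```

Emit:
drive_tool:
  moves:
    - {"fingers":1,"x":-0.003,"y":0,"z":-0.012,"twist":0}
    - {"fingers":0,"x":0,"y":0,"z":0,"twist":0}
    - {"fingers":0,"x":0,"y":0,"z":0,"twist":0}
    - {"fingers":0,"x":0,"y":0,"z":0,"twist":0}
    - {"fingers":0,"x":0,"y":0,"z":0,"twist":0}
    - {"fingers":0,"x":0,"y":0,"z":0,"twist":0}
  grip_force: 50

```text
time: 4.03
position: [0.5645, -0.3359, 0.0743]
tcp_rot: [[-0.998, -0.056, 0.014], [-0.056, 0.998, -0.012], [-0.013, -0.012, -1.0]]
wrist_force: [0.4, 0.1, -1.7]
grip_width: 0.228
```

Emit:
drive_tool:
  moves:
    - {"fingers":0,"x":0,"y":0,"z":0,"twist":0}
    - {"fingers":0,"x":0,"y":0,"z":0.01,"twist":0}
    - {"fingers":0,"x":0,"y":0,"z":0.015,"twist":0}
    - {"fingers":0,"x":0,"y":0,"z":0.015,"twist":0}
    - {"fingers":0,"x":0,"y":0,"z":0.02,"twist":0}
    - {"fingers":0,"x":0,"y":0,"z":0.02,"twist":0}
    - {"fingers":0,"x":0,"y":0,"z":0.02,"twist":0}
    - {"fingers":0,"x":0,"y":0,"z":0.02,"twist":0}
  grip_force: 60

```text
time: 5.03
position: [0.563, -0.3349, 0.2014]
tcp_rot: [[-0.998, -0.056, 0.012], [-0.056, 0.998, -0.011], [-0.011, -0.011, -1.0]]
wrist_force: [1.5, -1.0, -3.1]
grip_width: 0.227
```

Run:
```python
from h import *
p,d=shot('side','side3'); q,e=shot('top','top3')
o=np.zeros((560,800,3),np.uint8)
o[:540,:400]=cv2.resize(p[110:290,265:398,::-1],(400,540)); b=cv2.resize(q[90:230,90:190,::-1],(400,560)); o[:,400:]=b
cv2.imwrite('pics/c3.png',o)
s=bot.get_state();print(s['position'],s['wrist_force'],s['wrist_torque'],s['grip_width'])
```

```text
[ 0.56490683 -0.33629454  0.20394106] [ 0.91994562  0.00536144 -2.53485277] [-0.07896126 -0.07453204  0.01595913] 0.22283631315854455
```

View pics/c3.png

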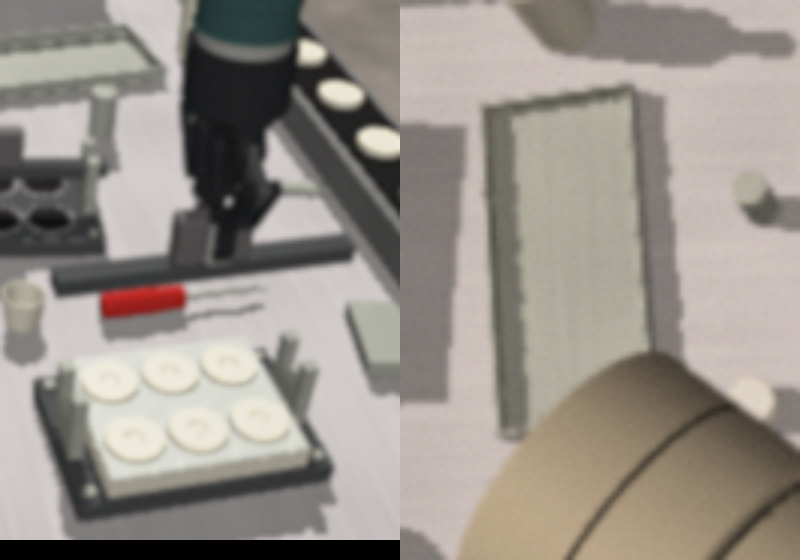

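The bar is held level above the nest, clear of the brackets. The right half of the crop shows the tray rim corners at full-image pixels TL (111,116), TR (148,112) and BL (115.5,199). From the first image, BR is about (154,196).

Run:
```python
from h import *
c=onplane('top',[[111,116],[148,112],[154.5,195.5],[115.7,199]],.022)[:,:2]; print(c.round(4))
print('mid',c.mean(0),[np.linalg.norm(c[i]-c[i-1]).round(4) for i in range(4)])
for a,b in((3,0),(2,1)): e=c[b]-c[a]; print(np.degrees(np.arctan2(e[1],e[0])))
# side rim corners estimate by depth: points between 8 and 30mm, largest component
z=np.load('last_side1.npz'); p,d=z['p'],z['d']
v,u=np.mgrid[:384,:512]; X=bydepth('side',np.c_[u.ravel(),v.ravel()],d.ravel()).reshape(384,512,3)
m=((X[...,2]>.007)&(X[...,2]<.03)&(d>0)&(v>112)&(v<150)&(u>230)&(u<325)).astype(np.uint8)
n,l,s,_=cv2.connectedComponentsWithStats(m,connectivity=8); 
for i in range(1,n):
  if s[i,4]>40: print(s[i],cv2.minAreaRect(np.float32(X[l==i][:,:2])))
```

```text
[[0.7196 0.4195]
 [0.7296 0.2826]
 [0.4223 0.2453]
 [0.413  0.3812]]
mid [0.57111931 0.33215972] [np.float64(0.309), np.float64(0.1372), np.float64(0.3096), np.float64(0.1362)]
7.119707947710386
6.919273237249063
[236 118  84  27 632] ((0.5783606171607971, 0.3370364308357239), (0.3106861114501953, 0.15161152184009552), 6.753559112548828)
```

Emit:
drive_tool:
  moves:
    - {"fingers":0,"x":0.001,"y":0.02,"z":0,"twist":0}
    - {"fingers":0,"x":0.001,"y":0.04,"z":0,"twist":0.4}
    - {"fingers":0,"x":0.001,"y":0.05,"z":0,"twist":0.4}
    - {"fingers":0,"x":0.001,"y":0.05,"z":0,"twist":0.4}
    - {"fingers":0,"x":0.001,"y":0.05,"z":0,"twist":0.4}
    - {"fingers":0,"x":0.001,"y":0.05,"z":0,"twist":0.4}
    - {"fingers":0,"x":0.001,"y":0.05,"z":0,"twist":0.4}
    - {"fingers":0,"x":0.001,"y":0.05,"z":0,"twist":0.4}
    - {"fingers":0,"x":0.001,"y":0.05,"z":0,"twist":0.4}
    - {"fingers":0,"x":0.001,"y":0.05,"z":0,"twist":0.4}
    - {"fingers":0,"x":0.001,"y":0.04,"z":0,"twist":0.2}
    - {"fingers":0,"x":0,"y":0.03,"z":0,"twist":0}
  grip_force: 60

```text
time: 6.62
position: [0.5611, 0.22, 0.1939]
tcp_rot: [[-0.992, -0.126, 0.002], [-0.126, 0.992, -0.006], [-0.001, -0.006, -1.0]]
wrist_force: [0.4, 0.3, -2.0]
grip_width: 0.224
```

Emit:
drive_tool:
  moves:
    - {"fingers":0,"x":0.006,"y":0.035,"z":0,"twist":0}
    - {"fingers":0,"x":0.006,"y":0.04,"z":0,"twist":0}
    - {"fingers":0,"x":0.003,"y":0.028,"z":0,"twist":0}
    - {"fingers":0,"x":0,"y":0.008,"z":-0.02,"twist":0}
    - {"fingers":0,"x":0,"y":0,"z":-0.03,"twist":0}
    - {"fingers":0,"x":0,"y":0,"z":-0.03,"twist":0}
    - {"fingers":0,"x":0,"y":0,"z":-0.02,"twist":0}
    - {"fingers":0,"x":0,"y":0,"z":0,"twist":0}
  grip_force: 60

```text
time: 7.62
position: [0.5608, 0.3357, 0.0789]
tcp_rot: [[-0.991, -0.133, -0.018], [-0.133, 0.991, -0.014], [0.02, -0.012, -1.0]]
wrist_force: [0.4, -0.5, -3.5]
grip_width: 0.228
```

Run:
```python
from h import *
p,d=shot('side','side4'); q,e=shot('top','top4')
o=np.zeros((600,800,3),np.uint8)
a=cv2.resize(p[60:160,215:345,::-1],None,fx=3,fy=3); o[:a.shape[0],:a.shape[1]]=a
b=cv2.resize(q[90:230,90:190,::-1],(400,560)); o[:560,400:]=b
cv2.imwrite('pics/c4.png',o)
s=bot.get_state();print(s['position'],s['wrist_force'],s['wrist_torque'],s['grip_width'])
```

```text
[0.56290757 0.33667194 0.0815709 ] [ 0.21530397  0.19266833 -2.88918769] [ 0.0331526  -0.00531104 -0.05060568] 0.22579727214077766
```

View pics/c4.png

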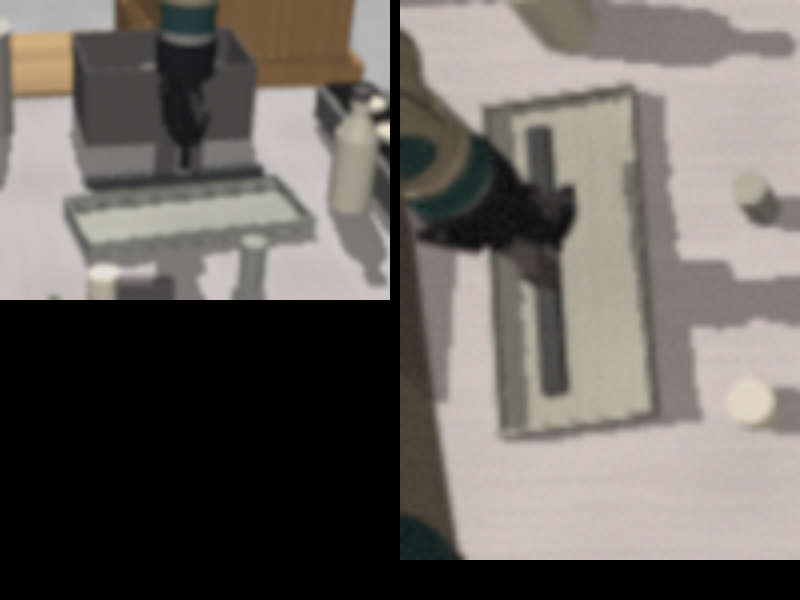

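Run:
```python
from h import *
c=onplane('top',[[125,121.7],[129,188.3]],.077); print(c,c.mean(0),np.linalg.norm(c[0]-c[1]))
e=c[0]-c[1];print(np.degrees(np.arctan2(e[1],e[0])))
```

```text
[[0.67203256 0.34321549 0.077     ]
 [0.43749539 0.31515627 0.077     ]] [0.55476397 0.32918588 0.077     ] 0.23620965890070114
6.822246797363625
```

Emit:
drive_tool:
  moves:
    - {"fingers":0,"x":0.009,"y":0.001,"z":0,"twist":0}
    - {"fingers":0,"x":0.009,"y":0.001,"z":0,"twist":0}
    - {"fingers":0,"x":0,"y":0,"z":-0.015,"twist":0}
    - {"fingers":0,"x":0,"y":0,"z":-0.012,"twist":0}
    - {"fingers":0,"x":0,"y":0,"z":-0.008,"twist":0}
    - {"fingers":0,"x":0,"y":0,"z":0,"twist":0}
  grip_force: 60

```text
time: 8.48
position: [0.5844, 0.3393, 0.0469]
tcp_rot: [[-0.991, -0.133, -0.009], [-0.133, 0.991, -0.01], [0.01, -0.009, -1.0]]
wrist_force: [-1.3, 0.1, -2.4]
grip_width: 0.224
```

Emit:
drive_tool:
  moves:
    - {"fingers":0,"x":-0.005,"y":-0.001,"z":0,"twist":0}
    - {"fingers":0,"x":0,"y":0,"z":-0.008,"twist":0}
    - {"fingers":0,"x":0,"y":0,"z":-0.005,"twist":0}
    - {"fingers":0,"x":0,"y":0,"z":-0.002,"twist":0}
    - {"fingers":0,"x":0,"y":0,"z":0,"twist":0}
  grip_force: 60

```text
time: 9.1
position: [0.5789, 0.3384, 0.0313]
tcp_rot: [[-0.991, -0.133, -0.008], [-0.133, 0.991, -0.01], [0.009, -0.009, -1.0]]
wrist_force: [0.4, -0.8, -3.2]
grip_width: 0.225
```

Emit:
drive_tool:
  moves:
    - {"fingers":0,"x":0,"y":0,"z":-0.003,"twist":0}
    - {"fingers":0,"x":0,"y":0,"z":-0.002,"twist":0}
    - {"fingers":0,"x":0,"y":0,"z":0,"twist":0}
  grip_force: 60

```text
time: 9.48
position: [0.5795, 0.3387, 0.0267]
tcp_rot: [[-0.991, -0.133, -0.007], [-0.133, 0.991, -0.009], [0.008, -0.008, -1.0]]
wrist_force: [-0.1, -0.7, -1.2]
grip_width: 0.225
```

Emit:
drive_tool:
  moves:
    - {"fingers":0,"x":0,"y":0,"z":-0.002,"twist":0}
    - {"fingers":0,"x":0,"y":0,"z":0,"twist":0}
  grip_force: 40

```text
time: 9.72
position: [0.58, 0.3389, 0.026]
tcp_rot: [[-0.991, -0.133, -0.006], [-0.133, 0.991, -0.009], [0.007, -0.008, -1.0]]
wrist_force: [-0.6, 0.2, -0.8]
grip_width: 0.227
```

Emit:
drive_tool:
  moves:
    - {"fingers":0,"x":0,"y":0,"z":-0.003,"twist":0}
    - {"fingers":0,"x":0,"y":0,"z":-0.002,"twist":0}
  grip_force: 30

```text
time: 9.98
position: [0.5803, 0.3392, 0.0243]
tcp_rot: [[-0.991, -0.133, -0.005], [-0.133, 0.991, -0.008], [0.006, -0.008, -1.0]]
wrist_force: [-6.2, -2.7, 15.5]
grip_width: 0.225
```

Contact is firm: 15 N upward at the expected height. I'll release slowly and look.

Emit:
drive_tool:
  moves:
    - {"fingers":0.25,"x":0,"y":0,"z":0,"twist":0}
    - {"fingers":0.35,"x":0,"y":0,"z":0,"twist":0}
    - {"fingers":0.5,"x":0,"y":0,"z":0,"twist":0}
    - {"fingers":0.6,"x":0,"y":0,"z":0,"twist":0}
    - {"fingers":0.6,"x":0,"y":0,"z":0,"twist":0}
  grip_force: 30

```text
time: 10.6
position: [0.5813, 0.3395, 0.0238]
tcp_rot: [[-0.991, -0.133, -0.003], [-0.133, 0.991, -0.008], [0.004, -0.007, -1.0]]
wrist_force: [0.5, 0.0, -0.4]
grip_width: 0.597
```

Emit:
drive_tool:
  moves:
    - {"fingers":0.6,"x":0,"y":0,"z":0.01,"twist":0}
    - {"fingers":0.6,"x":0,"y":0,"z":0.02,"twist":0}
    - {"fingers":0.6,"x":0,"y":0,"z":0.03,"twist":0}
    - {"fingers":0.6,"x":0,"y":0,"z":0.04,"twist":0}
    - {"fingers":0.6,"x":0,"y":0,"z":0.04,"twist":0}
    - {"fingers":0.6,"x":-0.04,"y":0,"z":0.03,"twist":0}
    - {"fingers":0.6,"x":-0.05,"y":0,"z":0,"twist":0}
    - {"fingers":0.6,"x":-0.05,"y":0.02,"z":0,"twist":0}
    - {"fingers":0.6,"x":-0.03,"y":0.02,"z":0,"twist":0}
  grip_force: 30

```text
time: 11.72
position: [0.412, 0.3806, 0.2139]
tcp_rot: [[-0.992, -0.128, 0.012], [-0.128, 0.992, 0.002], [-0.012, 0.0, -1.0]]
wrist_force: [0.2, 0.4, -0.5]
grip_width: 0.599
```

Run:
```python
from h import *
p,d=shot('side','side5'); q,e=shot('top','top5')
o=np.zeros((600,800,3),np.uint8)
a=cv2.resize(p[60:205,205:335,::-1],None,fx=3,fy=3); o[:a.shape[0],:a.shape[1]]=a
o[:560,400:]=cv2.resize(q[90:230,90:190,::-1],(400,560))
cv2.imwrite('pics/c5.png',o)
for n,im,d in(('side',p,d),('top',q,e)):
  v,u=np.mgrid[:384,:512]; X=bydepth(n,np.c_[u.ravel(),v.ravel()],d.ravel()).reshape(384,512,3); Z=X[...,2]
  ok=(d>0)&(abs(X[...,0]-.575)<.14)&(abs(X[...,1]-.336)<.055)
  for nm,m in(('grip',ok&(Z>.035)&(Z<.08)),('bartop',ok&(im.max(2)<100)&(Z<.03)),('other',(d>0)&(Z>.095)&(Z<.13)&(abs(X[...,0]-.458)<.06)&(abs(X[...,1]-.01)<.06))):
    if m.sum()>5: print(n,nm,m.sum(),cv2.minAreaRect(np.float32(X[m][:,:2])),np.percentile(Z[m],[10,50,95]).round(4))
s=bot.get_state();print(s['time'],s['position'],s['wrist_force'],s['grip_width'])
```

```text
side grip 122 ((0.5814578533172607, 0.3316580355167389), (0.06082659214735031, 0.02256263978779316), 2.9033050537109375) [0.0377 0.0511 0.0613]
side bartop 307 ((0.5794965028762817, 0.3332185745239258), (0.2335822731256485, 0.024656765162944794), 7.28892707824707) [0.0048 0.0156 0.0241]
side other 141 ((0.4613567888736725, 0.006980611011385918), (0.05725190415978432, 0.024741828441619873), 4.276669502258301) [0.0982 0.1088 0.1134]
top grip 144 ((0.5783798694610596, 0.33850541710853577), (0.06079742684960365, 0.02316317893564701), 8.273158073425293) [0.041  0.0582 0.0628]
top bartop 383 ((0.5724241733551025, 0.3379071354866028), (0.0783686414361, 0.2840842604637146), 82.75615692138672) [0.0055 0.0187 0.0241]
top other 129 ((0.457773357629776, 0.010704782791435719), (0.020518578588962555, 0.05970919504761696), 83.71531677246094) [0.1043 0.1092 0.1122]
11.825 [0.41103095 0.3816351  0.21387407] [-0.15892926 -0.03829057 -0.02981926] 0.5965512994887779
```

View pics/c5.png

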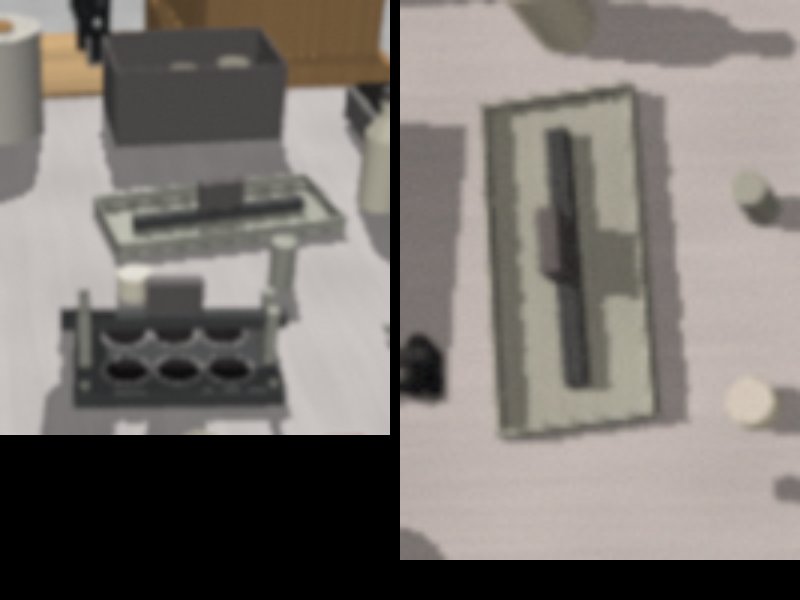

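The bar lies flat in the middle of the tray, grip up: its top-view ends are at crop (557,130) and (577,385). The grip top is at about 0.060 m as expected, the other bar hasn't moved, and the arm is clear.

```bash
python3 -c "
from bench import bot
s=bot.get_state();print(abs(__import__('numpy').array(s['joint_velocities'])).max(),s['wrist_force']);print(bot.close_job())"
```

```text
0.043510197347775365 [-0.15892926 -0.03829057 -0.02981926]
the job is handed in; nothing more can be done
None
```

I lifted the bar straight up and level off the nest holding the white lid sheets. I carried it over the bare nest, set it down in the steel tray until about 15 N of contact showed, then let go and backed the arm away. The job was handed in at about 12 s of the 48 s allowed; no verdict is reported.

**Last checks:**
- **Bar position:** it lies grip up and flat in the tray. The grip top measures about 60 mm above the table, as expected for a bar on the 4 mm tray floor. Its centre is within about 10 mm of the tray's middle both ways, and its yaw is about 7°, the same as the tray's.
- **Other bar:** within 2 mm of where it started, by both cameras.
- **Arm:** about 0.19 m above the bar and off to one side, with no contact force. Joint speed still read 0.04 rad/s when I handed in.

**Disagreements:**
- **Cameras:** they differ by 3–7 mm on the bar's position, well inside the tolerance.
- **Failed check:** the top-view colour mask for the bar also picked up its shadow. I ignored its size and used the picture and the depth of the grip instead.

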